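Hold a mould's spring-closed slide open at its scribed line

ROBOT

A 6-joint arm with a two-finger parallel gripper is mounted at the origin on a cart in front of the work surface, level with it; the furniture and walls round the work are solid. World frame = base frame: x ahead of the robot, y to its left, z up, the work surface at z = 0. Lengths are in m, angles in rad, forces in N, time in s.
With the tool pointing down it reaches from about 0.35 to 0.875 m from the base axis. Payload 15.5 kg.
Tool frame: the origin (TCP) lies on the centre line of the jaws, within the pads' length; the fingertips stand 19 mm ahead of it and the grasp point (between the pads) is the TCP; z points along the fingers, y is the direction in which the jaws open and shut (so a half turn about z gives the same grasp; the last joint's range is limited). The gripper opens to 85 mm and grips with 20 to 120 N. Pads are 22 mm wide; open, the fingers measure 114 mm over their backs; the gripper's body (76 mm by 85 mm) begins 54 mm behind the grasp point. The pads swing forward as they close: fully open they stand 13 mm farther back than shut.
Start: joints at [-1.413, 0.494, 1.345, -0, 1.302, -0.096], TCP at [0.156, -0.605, 0.25] pointing down, gripper open.
Joint ranges: [-2.91, 2.91], [-0.82, 2.16], [0.22, 2.67], [-1.22, 4.37], [0.12, 2.79], [-3.08, 3.08]. Speed limits (rad/s): [1.89, 1.89, 2.57, 3.01, 3.01, 3.01].

INTERFACE

Orientations are given as [roll, pitch, yaw] about the fixed x, y, z axes, in that order (R = Rz(yaw) Ry(pitch) Rx(roll)).
In Python, from bench import robot, imaging gives the robot as it stands.
- The arm moves only by the tool apply_moves, never from a script. Its argument "moves" is text: rows parted by semicolons, each of 4 numbers parted by spaces: the shift along the tool's x, y, z in mm, then the turn about the tool's z in degrees. In form: x y z turn; .... A call has 1 to 20 rows; each row shifts and turns the commanded pose from where the row before left it, along the tool's axes as they then stand; what a row does not reach is not made up. A row lasts 1/8 s, in which the tool goes at most 62.5 mm and 10.7 degrees, less where a joint would pass 70% of its speed; a pose out of reach is approached as far as the arm can. A call is refused whole if a number of a shift passes 62.5 or a number of a turn 10.7, either way. A call with a gripper value outside its range is refused whole. "gripper" is the gripper command: -1 is shut, 1 is fully open, values between are in proportion, set as the call begins (left out, the last holds). The fingers move at their own pace and stop on an object; "force" is the grip in N (left out, the last holds). Time passes only in rows, so rows that do not move let the fingers close. It gives the time, the measured TCP pose, the force and the opening at its end, in the units of the state.
- robot.sense(): the state, without advancing time (a new reading comes with each control period).
- imaging.snapshot(name): name is "scene" or "top"; returns the picture (420x560x3 uint8, red, green, blue); there is no depth.
- imaging.camera_info(name): a dict with "intrinsics" (3x3 intrinsics, pixels), "dist_coeffs" ([k1, k2, p1, p2, k3] as OpenCV has them; the pictures are not rectified), "rvec" (rotation vector, rad) and "tvec" (3), from world to camera coordinates, as OpenCV has them. Camera axes: x right, y down, z forward; pixel columns grow to the right and rows downward; lengths in m; the calibration is good to about 2 mm. A picture is of the moment at which its call begins. camera_info takes no time and is no camera call.
- robot.close_job(): hands the job in, once; it reports no verdict.
The state is a dict: "time_s": time; "joint_pos": joint angles; "dq": joint speeds; "joint_efforts": joint torques, N m; "position": TCP position; "ee_rot": TCP orientation; "contact_force": force on the tool from outside, world axes, zero at the start; "moment": the same for the moment, N m; "finger_gap": opening from 0.0 (shut) to 1.0 (fully open).
Only numpy, scipy, OpenCV 4.12 (cv2) and the standard library are available. Lean on these libraries where they do the work, as an engineer would, in place of code of your own. Each camera call takes 0.05 s, during which the arm holds its last target.

TASK

The side core of the mould has to be held clear of its cavity so that I can clean it: take the pull blade with the narrow grip out of the wooden block and put it down into the slot in the top of the spring-loaded slide until its shoulder sits on the slide. Then, with the blade, draw the slide straight out toward the spring bracket until the slide's outer end is level with the line scribed across the two brass rails. Do not let go: finish while still holding the blade, with the slide kept at the line against its spring, and leave the wide blade in the block and the parts lying around where they are.

Things in the scene. Friction and masses are not known exactly. Their poses are not given: they have to be found in the camera images.
- mould: Half of a small mould, fixed, 210 x 140 x 60 mm high: plate 24 mm thick with a cavity block at its +x end, two brass rails along x (23 mm wide, tops 49.5 mm above the bench), the slide between them, and a bracket (44 mm high) with two springs at its -x end. Origin on the bench, midway between the rails; own x from bracket to cavity block, z up. The slide is pulled out along the mould's -x.
- slide (a joint): How far the slide is pulled out along the mould's -x, in m: 0 = home against the cavity block, where the springs keep it; stop at 0.036. Its outer end is level with the scribed line at 0.025. The springs push it home with about 2.4 N at 0 and 6.4 N at 0.025, plus about 0.5 N of friction.
- slot (a point): Centre of the mouth of the upright slot in the slide's flat top, 60 mm above the bench; moves with the slide. The slot is 8.5 mm along the mould's x, 22.5 mm along its y, and goes right through the slide (36 mm, then the plate). Axes as the mould's. The flat top is 48 mm wide in y and reaches 24 mm from the slot's centre toward the bracket, 39 mm toward the cavity block.
- slide_end (a point): Middle of the slide's outer end (bracket side) at its upper edge, 49 mm above the bench, level with the rail tops; 38 mm from the slot's centre along the mould's -x; moves with the slide.
- line (a point): The scribed dark line, 1.4 mm wide, across the tops of both brass rails, at right angles to them; this point is midway between the rails, 49.5 mm above the bench, 83 mm from the mould's origin along its -x.
- block: Hardwood tool block fixed on the bench, 56 (x) x 140 (y) x 45 mm high, with two slots 34 mm either side of its middle along its y; each holds a pull blade hanging by its shoulder. Origin on the bench under its middle; z up.
- narrow_blade_grip (a point): The blade to use, steel, upright: centre of its grip, 10 mm thick (own x) x 22 wide (y) x 40 high, 26 mm above the shoulder's underside. Shoulder 12 x 36 x 6 mm; blade below it 6 thick (x) x 19 wide (y) x 26 long, last 6 mm tapered. 110 g. Own z up. Goes into the slot with its thickness along the mould's x. In the block the shoulder lies on the block's top and can shift 5 mm along y.
- wide_blade_grip (a point): The other pull blade, for a larger slide: the same but for a 36 mm wide grip, 42 mm shoulder and 27 mm wide blade, which does not fit the slot. It stays in the block. The two blades may be in either slot.
- flanged_bush: Bystander: steel guide bush with a flange, 40 mm across, 35 mm high, standing; origin under its middle.
- steel_insert: Bystander: ground steel insert with two bores, 40 x 62 x 22 mm; origin under its middle.
- ejector_pin: Bystander: ejector pin with a head, 13 mm thick, 130 mm long, lying; origin under its middle.
Not all that is in view belongs to the job. Leave any blue or purple look-alike of the part that bears narrow_blade_grip alone.

How it is judged:
By the outcome, as a careful person would: the job done as asked, in the order asked, and still so for the second after the job is handed in, while the arm keeps its last pose, push and grip.
It also fails if it takes over 38 s, if anything falls off the work surface, if the arm or the gripper's body presses on something with over 40 N, if the wrist force passes 120 N, or if a joint passes its speed limit or range.

## Working session

There is one attempt and no reset: what is moved stays moved. The work goes in short steps, Python scripts to look and compute and a tool call to move; the robot and the scene stay as the last step left them, time stands still between calls to the robot, and variables do not carry over. Pictures are saved under pics/ and viewed, and the job is handed in when it is done.

Besides the shell and the picture viewer there is one more tool, called after "Request:" by a JSON object that holds its "fn" and its "kwargs". apply_moves: Moves the arm, as the interface text tells. Its arguments: {"type":"object","properties":{"moves":{"type":"string"},"gripper":{"type":"number"},"force":{"type":"number"}},"required":["moves"]}

```bash
ls; mkdir -p pics; python3 - <<'E'
from bench import robot, imaging
import cv2
print(robot.sense())
for n in("scene","top"):
    im=imaging.snapshot(n); cv2.imwrite(f"pics/{n}0.png",im[:,:,::-1])
    print(n,imaging.camera_info(n))
E
```

```text
pics
{'time_s': 0.0, 'joint_pos': array([-1.41350044e+00,  4.94212938e-01,  1.34610828e+00, -8.48250437e-06,
        1.30247291e+00, -9.54904552e-02]), 'dq': array([ 0.0014321 ,  0.00010275, -0.00037637,  0.00077454,  0.00072713,
        0.00104159]), 'joint_efforts': array([-7.21130753e-03, -8.82178545e+01, -3.83871031e+01, -9.34288946e-04,
        1.03399725e-02,  7.46604519e-05]), 'position': array([ 0.15627074, -0.60482132,  0.24968947]), 'ee_rot': array([-3.14039588e+00, -1.06415697e-04,  2.52788532e-01]), 'contact_force': array([0.12465427, 0.03173352, 0.23137662]), 'moment': array([ 0.01292088, -0.0102159 , -0.00690365]), 'finger_gap': 1.0003843331279954}
scene {'intrinsics': array([[416.44378372,   0.        , 281.91419094],
       [  0.        , 416.44378372, 213.66914824],
       [  0.        ,   0.        ,   1.        ]]), 'dist_coeffs': array([0.0040098, 0.       , 0.       , 0.       , 0.       ]), 'rvec': array([ 2.15295803, -0.56665354,  0.2964815 ]), 'tvec': array([-0.57395724,  0.13166194,  0.86537605])}
top {'intrinsics': array([[448.92573415,   0.        , 282.98229373],
       [  0.        , 448.92573415, 207.89465237],
       [  0.        ,   0.        ,   1.        ]]), 'dist_coeffs': array([0.04765411, 0.        , 0.        , 0.        , 0.        ]), 'rvec': array([ 2.15117725, -2.10870531,  0.19216614]), 'tvec': array([-0.17406203,  0.5601039 ,  0.83001964])}
```

View pics/scene0.png

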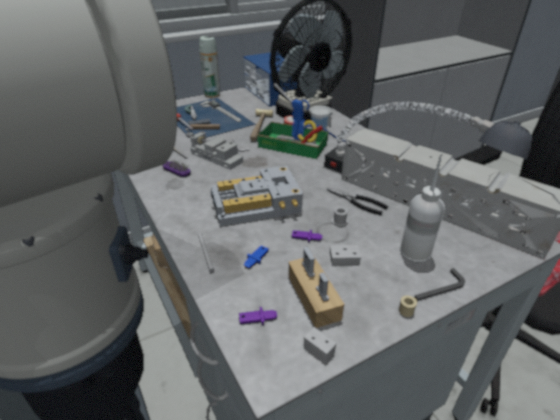

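View pics/top0.png

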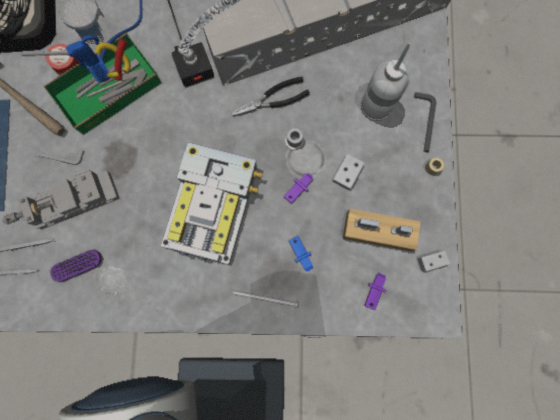

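```bash
cat > h.py <<'E'
import numpy as np, cv2
from bench import imaging
C={n:imaging.camera_info(n) for n in("scene","top")}
def proj(n,P):
    c=C[n];return cv2.projectPoints(np.array(P,float).reshape(-1,3),c["rvec"],c["tvec"],c["intrinsics"],c["dist_coeffs"])[0].reshape(-1,2)
def ray(n,uv):
    c=C[n];R=cv2.Rodrigues(c["rvec"])[0]
    p=cv2.undistortPoints(np.array(uv,float).reshape(-1,1,2),c["intrinsics"],c["dist_coeffs"]).reshape(-1,2)
    d=np.c_[p,np.ones(len(p))]@R
    return -R.T@c["tvec"],d
def plane(n,uv,z):
    o,d=ray(n,uv);return o+d*((z-o[2])/d[:,2])[:,None]
def tri(uv1,uv2,n1="scene",n2="top"):
    o1,d1=ray(n1,uv1);o2,d2=ray(n2,uv2);out=[]
    for a,b in zip(d1,d2):
        s=np.linalg.lstsq(np.c_[a,-b],o2-o1,rcond=None)[0]
        p,q=o1+s[0]*a,o2+s[1]*b;out.append(np.r_[(p+q)/2,np.linalg.norm(p-q)])
    return np.array(out)
def crop(n,src,x,y,w,h,k,name):
    im=cv2.imread(src)[y:y+h,x:x+w];im=cv2.resize(im,None,fx=k,fy=k,interpolation=cv2.INTER_CUBIC)
    for i in range(0,w,10):
        cv2.putText(im,str(x+i),(i*k,8),0,.3,(0,0,255),1) if i%20==0 else 0
        cv2.line(im,(i*k,10),(i*k,14),(0,0,255),1)
    for i in range(0,h,10):
        cv2.putText(im,str(y+i),(0,i*k+4),0,.3,(0,0,255),1) if i%20==0 else 0
        cv2.line(im,(20,i*k),(24,i*k),(0,0,255),1)
    cv2.imwrite(name,im)
E
python3 - <<'E'
from h import *
crop("top","pics/top0.png",330,190,110,80,7,"pics/c1.png")
crop("top","pics/top0.png",150,135,120,140,4,"pics/c2.png")
crop("scene","pics/scene0.png",280,240,80,85,7,"pics/c3.png")
crop("scene","pics/scene0.png",200,155,110,75,7,"pics/c4.png")
print(plane("top",[[382,230],[210,205],[300,250]],0))
for n in C:
  print(n,ray(n,[[0,0]])[0], proj(n,[[.156,-.605,.25]]))
E
```

```text
[[ 0.53047745 -0.36706143  0.        ]
 [ 0.57544908 -0.01159326  0.        ]
 [ 0.48593626 -0.19931285  0.        ]]
scene [ 0.1881236  -0.81677937  0.6269916 ] [[123.61830692 447.6677952 ]]
top [ 0.4083829  -0.16190409  0.9164917 ] [[615.41865458 494.20979784]]
```

View pics/c1.png

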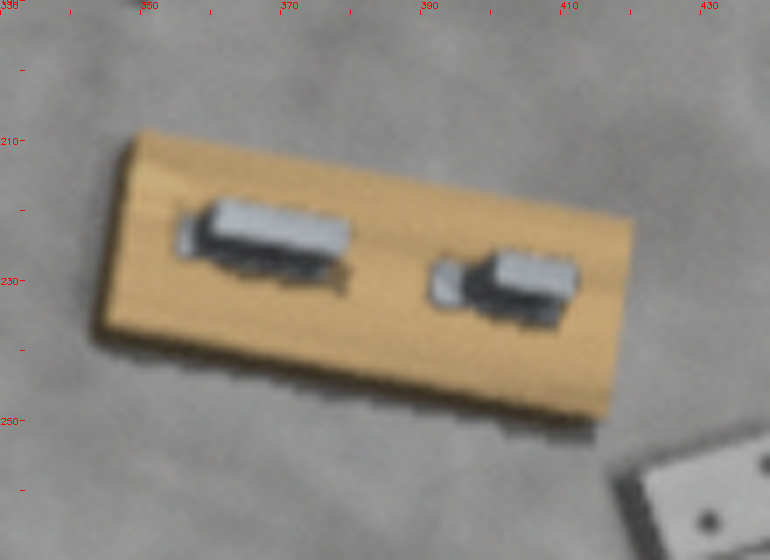

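View pics/c2.png

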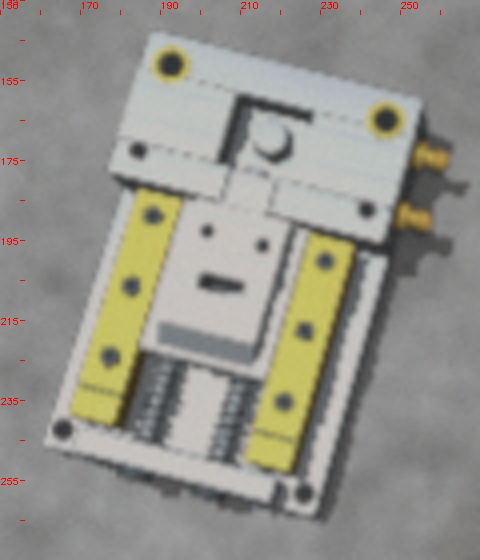

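View pics/c3.png

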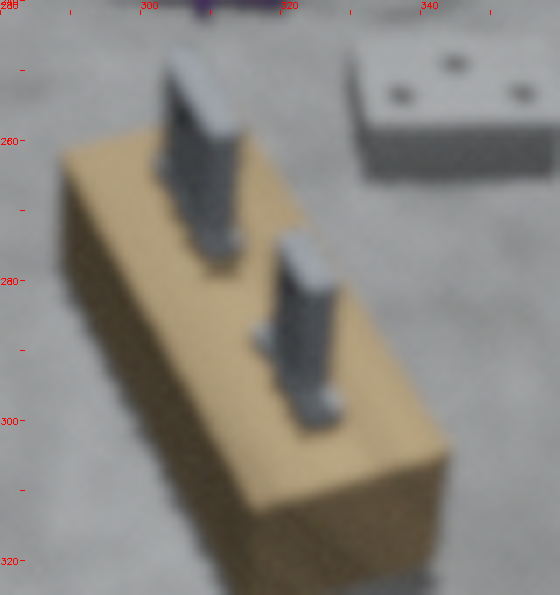

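View pics/c4.png

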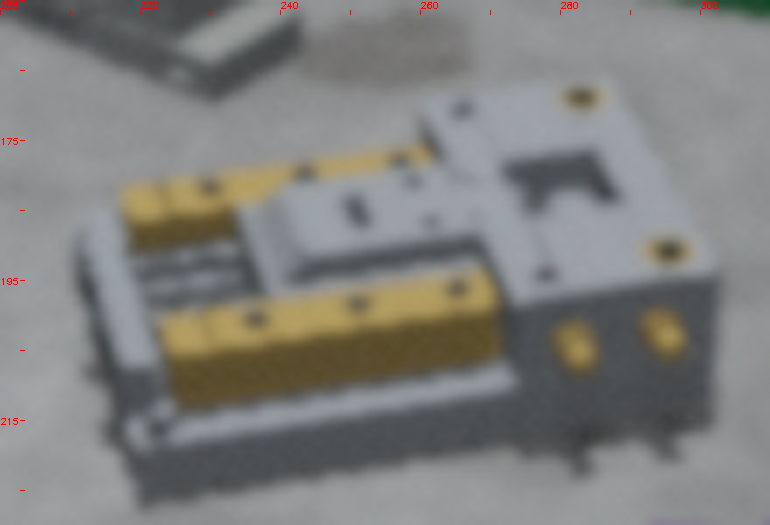

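```bash
python3 - <<'E'
from h import *
def blobs(n,mask,roi,amin=8):
    x,y,w,h=roi;m=np.zeros_like(mask);m[y:y+h,x:x+w]=mask[y:y+h,x:x+w]
    k,l,s,c=cv2.connectedComponentsWithStats(m.astype(np.uint8),connectivity=4)
    for i in range(1,k):
        if s[i,4]>=amin:
            pts=np.argwhere(l==i)[:,::-1].astype(np.float32);r=cv2.minAreaRect(pts)
            print(n,roi,s[i],c[i].round(2),np.round(cv2.boxPoints(r),1).tolist(),round(r[2],1))
T=cv2.imread("pics/top0.png");S=cv2.imread("pics/scene0.png")
for n,im,rois in(("top",T,[(350,212,65,28)]),("scene",S,[(300,243,34,62)])):
    hsv=cv2.cvtColor(im,cv2.COLOR_BGR2HSV)
    for r in rois: blobs(n,(hsv[...,1]<40)&(hsv[...,2]>130),r)
hs=cv2.cvtColor(T,cv2.COLOR_BGR2HSV); 
m=((hs[...,0]>8)&(hs[...,0]<25)&(hs[...,1]>80)&(hs[...,2]>110))
blobs("blockT",m,(340,200,85,55),100)
hs2=cv2.cvtColor(S,cv2.COLOR_BGR2HSV);m=((hs2[...,0]>8)&(hs2[...,0]<25)&(hs2[...,1]>60)&(hs2[...,2]>125))
blobs("blockS",m,(284,250,64,70),100)
g=cv2.cvtColor(T,cv2.COLOR_BGR2GRAY);print(g[200:212,196:214])
blobs("slotT",g<110,(197,202,17,8))
g=cv2.cvtColor(S,cv2.COLOR_BGR2GRAY);print(g[178:192,244:258])
blobs("slotS",g<110,(247,181,8,8),4)
E
```

```text
top (350, 212, 65, 28) [374 212  36   6 126] [395.18 213.64] [[374.0, 212.0], [409.0, 212.0], [409.0, 217.0], [374.0, 217.0]] 90.0
top (350, 212, 65, 28) [361 218  19   9  92] [370.01 221.88] [[360.29998779296875, 222.5], [361.29998779296875, 217.6999969482422], [379.5, 221.3000030517578], [378.6000061035156, 226.10000610351562]] 11.3
top (350, 212, 65, 28) [401 226  12   7  55] [406.29 228.55] [[400.20001220703125, 229.60000610351562], [401.29998779296875, 224.8000030517578], [412.3999938964844, 227.3000030517578], [411.29998779296875, 232.10000610351562]] 12.5
top (350, 212, 65, 28) [392 227   4   7  22] [393.36 229.95] [[392.0, 227.0], [395.0, 227.0], [395.0, 233.0], [392.0, 233.0]] 90.0
scene (300, 243, 34, 62) [300 243  34  44 770] [320.38 257.36] [[300.0, 243.0], [333.0, 243.0], [333.0, 286.0], [300.0, 286.0]] 90.0
blockT (340, 200, 85, 55) [ 345  209   75   41 1601] [382.15 229.48] [[343.70001220703125, 236.0], [348.79998779296875, 208.5], [420.79998779296875, 221.8000030517578], [415.70001220703125, 249.39999389648438]] 10.5
blockS (284, 250, 64, 70) [ 290  259   54   53 1030
[... 1439 characters left out ...]
54 145 141 143 152 159 161 160 158 154]
 [161 162 160 157 146 128 116 123 144 156 159 159 160 158]
 [161 162 161 155 143 119  99 105 134 152 159 159 160 159]
 [161 162 161 157 149 128 100  97 122 145 157 160 160 160]
 [161 162 161 160 155 139 117 104 117 143 156 159 159 159]
 [160 162 162 160 159 150 138 128 133 148 156 160 160 159]
 [160 160 162 161 160 157 152 147 149 153 155 154 155 150]
 [156 159 160 161 158 156 151 148 145 145 143 139 134 130]
 [147 149 149 147 144 139 133 128 122 119 114 110 105 101]
 [125 125 122 119 115 109 104  99  93  90  87  85  85  84]]
slotS (247, 181, 8, 8) [250 184   2   3   5] [250.6 184.8] [[250.0, 184.0], [251.0, 184.0], [251.0, 186.0], [250.0, 186.0]] 90.0
```

```bash
cat >> h.py <<'E'
def sub(src,roi,f,k=8):
    x,y,w,h=roi;im=cv2.resize(cv2.imread(src)[y:y+h,x:x+w],None,fx=k,fy=k,interpolation=cv2.INTER_CUBIC)
    m=f(im).astype(np.uint8);n,l,s,c=cv2.connectedComponentsWithStats(m,connectivity=4)
    out=[]
    for i in range(1,n):
        if s[i,4]<6*k*k: continue
        cs=max(cv2.findContours((l==i).astype(np.uint8),0,1)[0],key=len)
        r=cv2.minAreaRect(cs);t=lambda p:(np.array(p)+.5)/k-.5+[x,y]
        out.append((s[i,4]/k/k,t(c[i]),t(r[0]),t(cv2.boxPoints(r))))
    return out
gray=lambda im:cv2.cvtColor(im,cv2.COLOR_BGR2GRAY)
sat=lambda im:cv2.cvtColor(im,cv2.COLOR_BGR2HSV)[...,1]
E
python3 - <<'E'
from h import *
np.set_printoptions(precision=2,suppress=True)
print("slotT",sub("pics/top0.png",(195,198,20,14),lambda i:gray(i)<130))
print("slotS",sub("pics/scene0.png",(246,180,10,10),lambda i:gray(i)<130))
for r in ((354,217,28,15),(388,224,28,15)): print("gripT",sub("pics/top0.png",r,lambda i:(gray(i)>130)&(sat(i)<55)))
for r in ((300,244,17,19),(316,270,15,15)): print("gripS",sub("pics/scene0.png",r,lambda i:(gray(i)>125)&(sat(i)<45)))
print("tri",tri([[323.4,277.3],[308.3,253.5]],[[406.3,229.0],[370.2,222]]))
print(tri([[250.6,184.6]],[[205,205.7]]))
# block top corners
print(tri([[288.5,262.5],[315.5,312.5],[343.5,304.5]],[[344.5,236.5],[416.5,249.5],[420.5,221.5]]))
E
```

```text
slotT [(np.float64(38.265625), array([204.39, 205.52]), array([204.71, 205.76]), array([[198.73, 206.3 ],
       [199.78, 202.33],
       [210.69, 205.22],
       [209.64, 209.19]]))]
slotS [(np.float64(12.78125), array([250.55, 184.76]), array([250.52, 184.82]), array([[248.16, 183.12],
       [251.05, 181.97],
       [252.87, 186.52],
       [249.98, 187.67]]))]
gripT [(np.float64(96.109375), array([369.93, 221.71]), array([369.76, 221.75]), array([[359.48, 222.47],
       [360.55, 217.13],
       [380.04, 221.03],
       [378.98, 226.37]])), (np.float64(7.0), array([355.56, 224.36]), array([355.62, 224.38]), array([[354.56, 222.31],
       [356.69, 222.31],
       [356.69, 226.44],
       [354.56, 226.44]]))]
gripT [(np.float64(56.21875), array([406.42, 228.47]), array([406.23, 228.36]), array([[399.65, 229.5 ],
       [401.07, 224.12],
       [412.82, 227.22],
       [411.4 , 232.59]])), (np.float64(22.359375), array([393.18, 229.97]), array([393.  , 230.12]), array([[390.94, 226.69],
       [395.06, 226.69],
       [395.06, 233.56],
       [390.94, 233.56]]))]
gripS [(np.float64(219.875), array([308.64, 250.37]), array([308.  , 251.88]), array([[299.56, 243.56],
       [316.44, 243.56],
       [316.44, 260.19],
       [299.56, 260.19]]))]
gripS [(np.float64(106.640625), array([325.77, 275.1 ]), array([324.69, 275.75]), array([[318.94, 269.56],
       [330.44, 269.56],
       [330.44, 281.94],
       [318.94, 281.94]]))]
tri [[ 0.52 -0.39  0.09  0.  ]
 [ 0.53 -0.33  0.09  0.  ]]
[[ 0.56 -0.01  0.06  0.  ]]
[[ 0.51 -0.29  0.04  0.  ]
 [ 0.49 -0.42  0.04  0.  ]
 [ 0.54 -0.43  0.04  0.  ]]
```

```bash
python3 - <<'E'
from h import *
np.set_printoptions(precision=4,suppress=True)
print("tri",tri([[323.4,277.3],[308.3,253.5],[250.55,184.8]],[[406.25,228.45],[369.85,221.75],[204.6,205.7]]))
print("top plane",plane("top",[[406.3,228.45]],.091),plane("top",[[369.85,221.75]],.091),plane("top",[[204.6,205.7]],.06),plane("top",[[404.5-0,0]],.06)[0]*0)
print("scene plane",plane("scene",[[323.4,277.3]],.091),plane("scene",[[250.55,184.8]],.06))
b=plane("top",[[343.7,236.0],[348.8,208.5],[420.8,221.8],[415.7,249.4]],.045);print("block",b,b.mean(0))
for i,j in((1,2),(0,3)): d=b[i]-b[j];print("block y yaw-90",np.degrees(np.arctan2(d[1],d[0]))-90)
for nm,c in (("w",[[359.48,222.47],[360.55,217.13],[380.04,221.03],[378.98,226.37]]),("n",[[399.65,229.5],[401.07,224.12],[412.82,227.22],[411.4,232.59]])):
    p=plane("top",c,.091);
    for i,j in((1,2),(0,3)): d=p[i]-p[j];print(nm,np.linalg.norm(d),np.degrees(np.arctan2(d[1],d[0]))-90)
# brass rails
for n,src,roi in(("top","pics/top0.png",(160,175,90,85)),("scene","pics/scene0.png",(212,168,65,50))):
    for r in sub(src,roi,lambda i:(sat(i)>80)&(gray(i)>120)):
        if r[0]<60: continue
        p=plane(n,r[3],.0495);print(n,r[0],r[3].tolist());print(p)
        e=[p[1]-p[0],p[2]-p[1]];e=max(e,key=np.linalg.norm);print("yaw",np.degrees(np.arctan2(e[1],e[0])),p.mean(0))
E
```

```text
tri [[ 0.5225 -0.3923  0.0873  0.0005]
 [ 0.5335 -0.3251  0.0871  0.0009]
 [ 0.5632 -0.0108  0.0582  0.    ]]
top plane [[ 0.5222 -0.3915  0.091 ]] [[ 0.5333 -0.3245  0.091 ]] [[ 0.5629 -0.0111  0.06  ]] [ 0. -0.  0.]
scene plane [[ 0.52   -0.3952  0.091 ]] [[ 0.5621 -0.0133  0.06  ]]
block [[ 0.5111 -0.2823  0.045 ]
 [ 0.5658 -0.2926  0.045 ]
 [ 0.5422 -0.4328  0.045 ]
 [ 0.4881 -0.4211  0.045 ]] [ 0.5268 -0.3572  0.045 ]
block y yaw-90 -9.536477008884575
block y yaw-90 -9.436297381391014
w 0.0365954777463302 -10.365415576069395
w 0.03653679099650347 -10.324879154846073
n 0.022091839217672306 -13.967220328981938
n 0.02204215384083 -13.87101704294119
top 615.453125 [[166.70482778549194, 238.08080673217773], [184.25202751159668, 180.8796968460083], [195.63468551635742, 184.37147903442383], [178.0874843597412, 241.5725860595703]]
[[0.4998 0.0603 0.0495]
 [0.6138 0.0333 0.0495]
 [0.6072 0.0105 0.0495]
 [0.4935 0.0381 0.0495]]
yaw -13.351098322227257 [0.5536 0.0356 0.0495]
top 635.828125 [[210.19447326660156, 249.83174896240234], [227.08807373046875, 192.28789901733398], [238.61204528808
[... 194 characters left out ...]
65172 [ 0.5325 -0.0496  0.0495]
scene 86.265625 [[217.2489891052246, 181.81216716766357], [241.20270156860352, 178.31124114990234], [241.88599014282227, 182.98637676239014], [217.93227767944336, 186.48730278015137]]
[[0.5001 0.056  0.0495]
 [0.5615 0.0416 0.0495]
 [0.5533 0.0202 0.0495]
 [0.4931 0.0346 0.0495]]
yaw -13.185927088621424 [0.527  0.0381 0.0495]
scene 216.609375 [[222.27941036224365, 199.77986526489258], [269.6338882446289, 193.13362503051758], [270.4651565551758, 199.0564308166504], [223.11067962646484, 205.7026710510254]]
[[ 0.4792 -0.0255  0.0495]
 [ 0.5935 -0.0557  0.0495]
 [ 0.583  -0.0795  0.0495]
 [ 0.4712 -0.0493  0.0495]]
yaw -14.815907524666736 [ 0.5317 -0.0525  0.0495]
```

Request:
{"fn": "apply_moves", "kwargs": {"moves": "51 -14.4 0 0;51 -14.4 0 0;51 -14.4 0 0;51 -14.4 0 0;51 -14.4 0 0;51 -14.4 0 0;51 -14.4 0 0;51 -14.4 0 0;0 0 12 -9.4;0 0 12 -9.4;0 0 12 -9.4;0 0 12 -9.4;0 0 12 -9.4;0 0 12 -9.4;0 0 12 -9.1;0 0 0 0", "gripper": 0, "force": 60}}

```text
time_s: 2.1
position: [0.522, -0.3911, 0.1652]
ee_rot: [-3.14, -0.001, 1.395]
contact_force: [-0.1, 0.1, 0.3]
finger_gap: 0.495
```

```bash
cat >> h.py <<'E'
def to(P,psi=None):
    from bench import robot
    s=robot.sense();p=s["position"];y=s["ee_rot"][2];d=np.array(P)-p
    c,q=np.cos(y),np.sin(y)
    print("t",round(s["time_s"],2),"pos",p.round(4),"rpy",np.degrees(s["ee_rot"]).round(2),"F",s["contact_force"].round(2),"gap",round(s["finger_gap"],3))
    print("tool mm",np.round(1000*np.array([c*d[0]+q*d[1],q*d[0]-c*d[1],-d[2]]),2),"turn",None if psi is None else round(np.degrees(y)-psi,2))
E
python3 - <<'E'
from h import *
to([.5218,-.3915,.074],80)
cv2.imwrite("pics/top1.png",imaging.snapshot("top")[:,:,::-1])
cv2.imwrite("pics/scene1.png",imaging.snapshot("scene")[:,:,::-1])
crop("top","pics/top1.png",320,170,130,100,6,"pics/c5.png")
crop("s","pics/scene1.png",260,190,110,140,4,"pics/c6.png")
E
```

```text
t 2.1 pos [ 0.522  -0.3911  0.1652] rpy [-1.7989e+02 -7.0000e-02  7.9940e+01] F [-0.08  0.14  0.28] gap 0.495
tool mm [-0.45 -0.15 91.23] turn -0.06
```

View pics/c5.png

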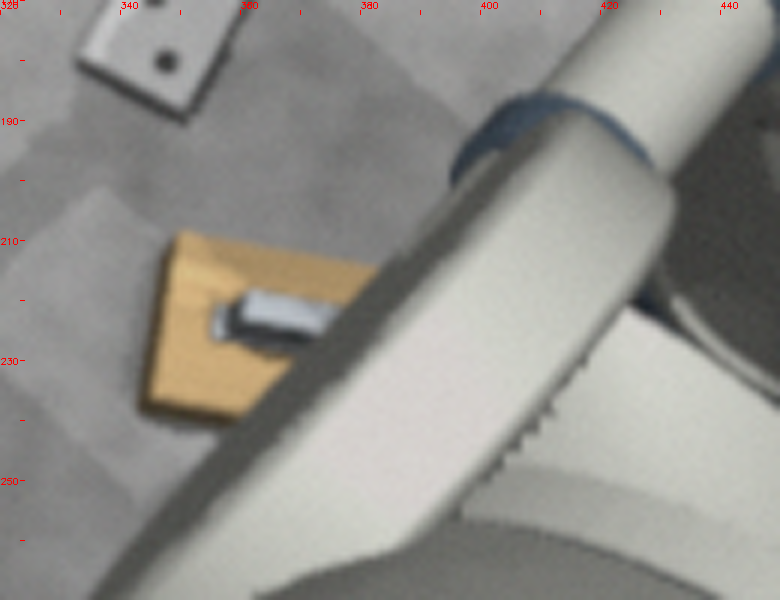

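View pics/c6.png

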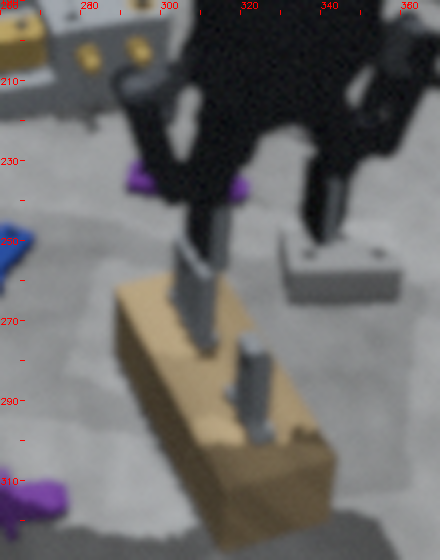

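Request:
{"fn": "apply_moves", "kwargs": {"moves": "0 0 20 0;0 0 20 0;0 0 20 0;0 0 15 0;0 0 10 0;0 0 5 0;0 0 0 0"}}

```text
time_s: 3.08
position: [0.5226, -0.3916, 0.0764]
ee_rot: [3.142, 0.0, 1.396]
contact_force: [0.4, 0.4, 0.5]
finger_gap: 0.499
```

```bash
python3 - <<'E'
from h import *
to([.5218,-.3915,.074],80)
cv2.imwrite("pics/scene2.png",imaging.snapshot("scene")[:,:,::-1])
crop("s","pics/scene2.png",260,220,110,110,6,"pics/c7.png")
E
```

```text
t 3.08 pos [ 0.5226 -0.3916  0.0764] rpy [180.     0.    79.97] F [0.44 0.44 0.49] gap 0.499
tool mm [-0.03 -0.8   2.35] turn -0.03
```

View pics/c7.png

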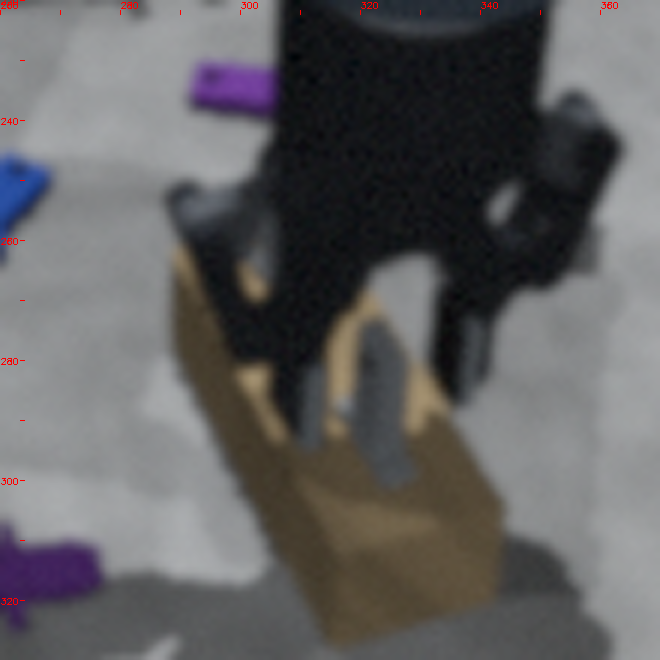

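The narrow grip, at (321,285), stands between the open jaws at (310,290) and (337,280). I'm closing now.

Request:
{"fn": "apply_moves", "kwargs": {"moves": "0 0 0 0;0 0 0 0;0 0 0 0;0 0 0 0;0 0 0 0;0 0 0 0", "gripper": -1, "force": 80}}

```text
time_s: 3.88
position: [0.5227, -0.3917, 0.0768]
ee_rot: [3.141, 0.0, 1.396]
contact_force: [0.0, 1.3, 6.4]
finger_gap: 0.104
```

Request:
{"fn": "apply_moves", "kwargs": {"moves": "0 0 -8 0;0 0 -15 0;0 0 -20 0;0 0 -20 0;0 0 -17 0;0 0 0 0"}}

```text
time_s: 4.62
position: [0.5231, -0.3921, 0.158]
ee_rot: [3.139, 0.001, 1.396]
contact_force: [1.1, -0.3, -2.2]
finger_gap: 0.104
```

```bash
python3 - <<'E'
from h import *
to([.563,-.0115,.115],76.5)
cv2.imwrite("pics/scene3.png",imaging.snapshot("scene")[:,:,::-1])
crop("s","pics/scene3.png",260,200,110,130,5,"pics/c8.png")
E
```

```text
t 4.62 pos [ 0.5231 -0.3921  0.158 ] rpy [1.7987e+02 8.0000e-02 7.9980e+01] F [ 1.08 -0.35 -2.19] gap 0.104
tool mm [381.7  -26.91  43.01] turn 3.48
```

View pics/c8.png

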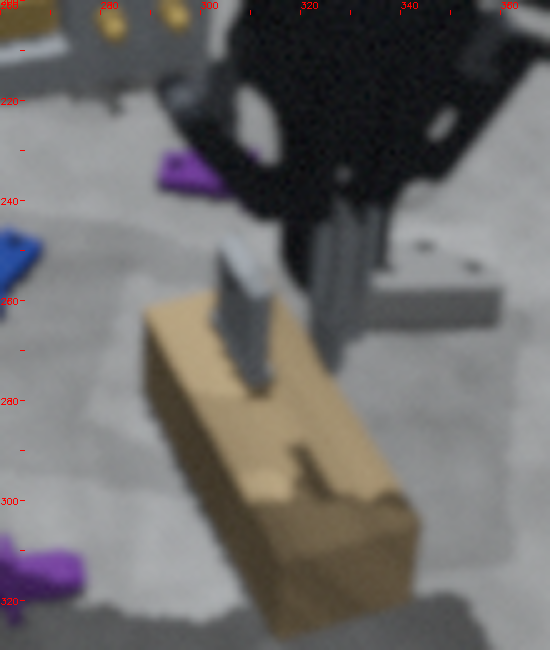

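The blade is in the jaws at (325,245) and clear of the block. The wide blade is still in its slot at (303,258). Next I carry the blade over the slot.

Request:
{"fn": "apply_moves", "kwargs": {"moves": "30 -2 0 0;48 -3.4 0 0;48 -3.4 0 0;48 -3.4 0 0;48 -3.4 0 0;48 -3.4 0 0;48 -3.4 0 0;40 -2.8 0 0;23.7 -1.7 0 0;0 0 8 3.5;0 0 10 0;0 0 8 0;0 0 0 0;0 0 0 0"}}

```text
time_s: 6.42
position: [0.5625, -0.0112, 0.1303]
ee_rot: [3.142, -0.0, 1.335]
contact_force: [0.2, -0.0, -1.6]
finger_gap: 0.106
```

```bash
python3 - <<'E'
from h import *
to([.563,-.0115,.0918],76.5)
cv2.imwrite("pics/scene4.png",imaging.snapshot("scene")[:,:,::-1])
cv2.imwrite("pics/top4.png",imaging.snapshot("top")[:,:,::-1])
crop("s","pics/scene4.png",195,110,120,110,6,"pics/c9.png")
crop("s","pics/top4.png",150,135,120,130,5,"pics/c10.png")
E
```

```text
t 6.42 pos [ 0.5625 -0.0112  0.1303] rpy [180.    -0.    76.48] F [ 0.19 -0.04 -1.6 ] gap 0.106
tool mm [-0.14  0.53 38.54] turn -0.02
```

View pics/c9.png

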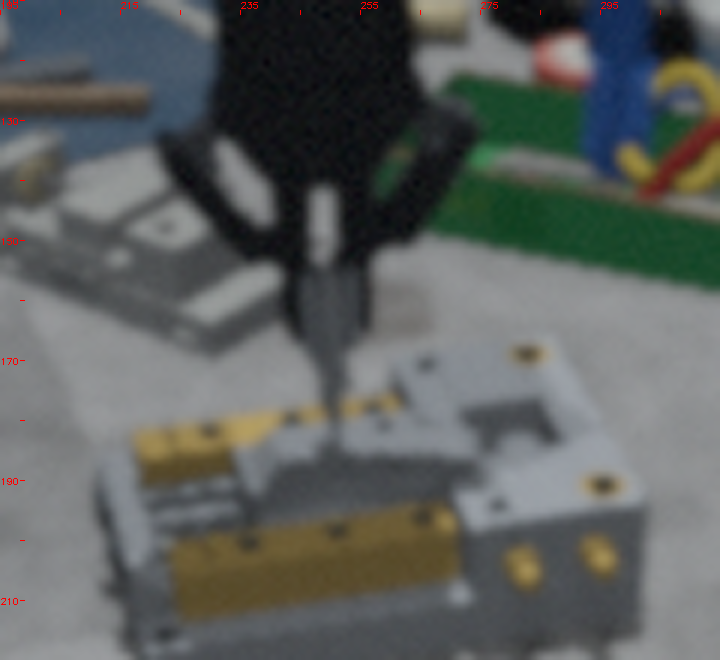

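View pics/c10.png

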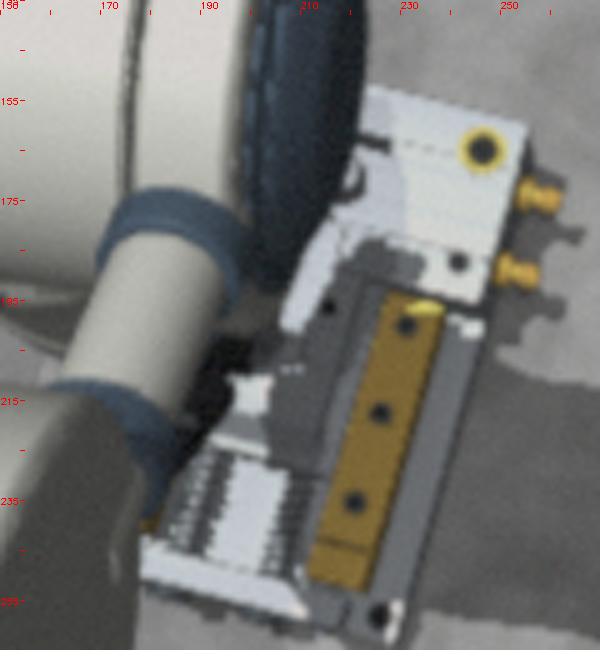

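```bash
python3 - <<'E'
from h import *
np.set_printoptions(precision=2,suppress=True,linewidth=160)
p=[.5625,-.0112]
for z in(.072,.078,.085,.095,.11): print(z,proj("scene",[[*p,z]]))
print(proj("scene",[[.563,-.0115,.06]]))
g=gray(cv2.imread("pics/scene4.png"));print(np.arange(240,262));print(np.c_[np.arange(166,188),g[166:188,240:262]])
E
```

```text
0.072 [[250.16 180.32]]
0.078 [[250.07 178.27]]
0.085 [[249.96 175.86]]
0.095 [[249.81 172.39]]
0.11 [[249.58 167.1 ]]
[[250.56 184.37]]
[240 241 242 243 244 245 246 247 248 249 250 251 252 253 254 255 256 257 258 259 260 261]
[[166 133 131 119  98  73  64  66  66  67  67  73  70  65  71  84  95 107 114 121 122 125 127]
 [167 138 134 130 119 102  88  75  67  66  68  71  72  72  83  99 113 124 128 129 132 135 136]
 [168 140 140 137 134 127 109  87  73  66  68  72  77  86 106 120 131 135 139 139 141 141 142]
 [169 141 142 142 141 137 125 103  82  70  70  72  83  98 122 134 140 143 144 144 141 142 143]
 [170 144 143 144 143 142 136 120  97  77  71  73  82 100 128 142 146 147 147 147 141 138 138]
 [171 142 146 145 146 145 143 131 110  86  75  73  80  99 127 142 150 151 151 148 139 130 131]
 [172 147 146 147 150 148 146 140 121  95  79  71  75  96 125 143 151 153 153 148 135 121 122]
 [173 150 151 150 151 149 146 141 128 103  83  74  78  93 117 140 150 153 151 145 130 114 110]
 [174 149 151 151 151 149 148 143 130 104  80  73  80  98 119 138 148 148 144 138 122 102  95]
 [175 148 148 148 
[... 517 characters left out ...]
5 139 136 132 122 111 112 124 134]
 [181 143 135 126 124 127 132 136 138 134 120 104 108 126 135 137 138 134 126 113 113 126 135]
 [182 137 136 136 137 137 138 138 134 128 115 107 108 126 136 139 138 136 133 128 130 133 137]
 [183 131 135 137 139 138 137 134 126 114 103  95 103 122 134 138 137 137 137 137 136 138 137]
 [184 125 132 137 139 138 138 130 116  98  86  83  92 113 122 130 132 130 129 126 131 133 131]
 [185 120 124 130 129 131 133 127 108  89  75  75  81  90 102 106 114 112 107 105 106 112 114]
 [186 114 111 114 113 108 107 105  93  80  72  70  71  74  75  83  88  86  80  80  79  83  84]
 [187 107  95  93  86  84  81  82  79  70  68  70  69  64  68  72  73  72  69  69  67  64  66]]
```

Request:
{"fn": "apply_moves", "kwargs": {"moves": "0 0.5 5 0;0 0 5 0;0 0 2 0;0 0 1.5 0;0 0 0 0"}}

```text
time_s: 7.15
position: [0.5629, -0.0111, 0.1167]
ee_rot: [-3.141, 0.0, 1.335]
contact_force: [-0.1, -0.3, -0.6]
finger_gap: 0.107
```

Request:
{"fn": "apply_moves", "kwargs": {"moves": "0 0 1.5 0;0 0 1 0;0 0 0 0"}}

```text
time_s: 7.52
position: [0.5629, -0.0111, 0.1142]
ee_rot: [-3.141, -0.0, 1.335]
contact_force: [0.2, -0.4, -1.3]
finger_gap: 0.102
```

Request:
{"fn": "apply_moves", "kwargs": {"moves": "0 0 2 0;0 0 2 0;0 0 0 0"}}

```text
time_s: 7.9
position: [0.5628, -0.0111, 0.11]
ee_rot: [-3.141, 0.0, 1.335]
contact_force: [-0.6, -0.7, -1.6]
finger_gap: 0.109
```

Request:
{"fn": "apply_moves", "kwargs": {"moves": "0 0 3 0;0 0 3 0;0 0 0 0"}}

```text
time_s: 8.28
position: [0.5627, -0.0111, 0.104]
ee_rot: [-3.141, 0.0, 1.335]
contact_force: [-0.3, 0.1, -1.3]
finger_gap: 0.105
```

In the slot with no contact force; I'll continue to seating.

Request:
{"fn": "apply_moves", "kwargs": {"moves": "0 0 4 0;0 0 4 0;0 0 1.5 0;0 0 0 0"}}

```text
time_s: 8.78
position: [0.5628, -0.0111, 0.0946]
ee_rot: [-3.141, 0.0, 1.335]
contact_force: [0.0, 0.1, -0.6]
finger_gap: 0.105
```

Request:
{"fn": "apply_moves", "kwargs": {"moves": "0 0 1 0;0 0 0 0"}}

```text
time_s: 9.02
position: [0.5629, -0.0111, 0.0938]
ee_rot: [-3.142, -0.0, 1.335]
contact_force: [-0.5, 0.3, -0.7]
finger_gap: 0.102
```

Request:
{"fn": "apply_moves", "kwargs": {"moves": "0 0 1 0;0 0 0 0"}}

```text
time_s: 9.28
position: [0.5629, -0.0111, 0.0927]
ee_rot: [-3.142, -0.0, 1.335]
contact_force: [-0.1, 0.5, -2.1]
finger_gap: 0.101
```

Request:
{"fn": "apply_moves", "kwargs": {"moves": "0 0 0.6 0;0 0 0 0"}}

```text
time_s: 9.52
position: [0.5629, -0.0111, 0.0921]
ee_rot: [-3.142, 0.0, 1.335]
contact_force: [0.4, -0.5, -2.0]
finger_gap: 0.104
```

Request:
{"fn": "apply_moves", "kwargs": {"moves": "0 0 0.5 0;0 0 0 0"}}

```text
time_s: 9.78
position: [0.563, -0.0111, 0.0918]
ee_rot: [3.141, -0.0, 1.335]
contact_force: [-0.4, -0.3, 2.9]
finger_gap: 0.104
```

Request:
{"fn": "apply_moves", "kwargs": {"moves": "0 0 0.5 0;0 0 0 0"}}

```text
time_s: 10.02
position: [0.563, -0.0111, 0.0918]
ee_rot: [3.141, -0.0, 1.335]
contact_force: [-3.1, 0.1, 12.5]
finger_gap: 0.103
```

Request:
{"fn": "apply_moves", "kwargs": {"moves": "0 0 -0.4 0;0 0 0 0;0 -0.5 0 0;0 -1 0 0;0 0 0 0"}}

```text
time_s: 10.65
position: [0.562, -0.0109, 0.0918]
ee_rot: [3.14, -0.0, 1.335]
contact_force: [2.8, -1.2, 4.4]
finger_gap: 0.107
```

Request:
{"fn": "apply_moves", "kwargs": {"moves": "0 -1.5 0 0;0 -2.5 0 0;0 -3 0 0;0 -2.5 0 0;0 0 0 0"}}

```text
time_s: 11.28
position: [0.5525, -0.0085, 0.0918]
ee_rot: [3.141, -0.0, 1.335]
contact_force: [3.5, -1.1, 6.4]
finger_gap: 0.104
```

```bash
python3 - <<'E'
from h import *
to([.563,-.0111,.0918],76.5)
cv2.imwrite("pics/scene5.png",imaging.snapshot("scene")[:,:,::-1])
cv2.imwrite("pics/top5.png",imaging.snapshot("top")[:,:,::-1])
crop("s","pics/scene5.png",205,150,80,70,8,"pics/c11.png")
crop("s","pics/top5.png",150,175,100,90,7,"pics/c12.png")
E
```

```text
t 11.28 pos [ 0.5525 -0.0085  0.0918] rpy [ 1.7995e+02 -1.0000e-02  7.6480e+01] F [ 3.49 -1.15  6.37] gap 0.104
tool mm [-0.02 10.82  0.02] turn -0.02
```

View pics/c11.png

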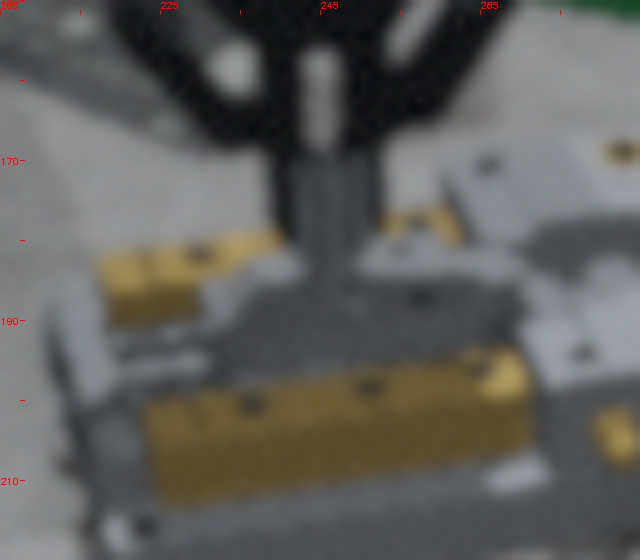

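View pics/c12.png

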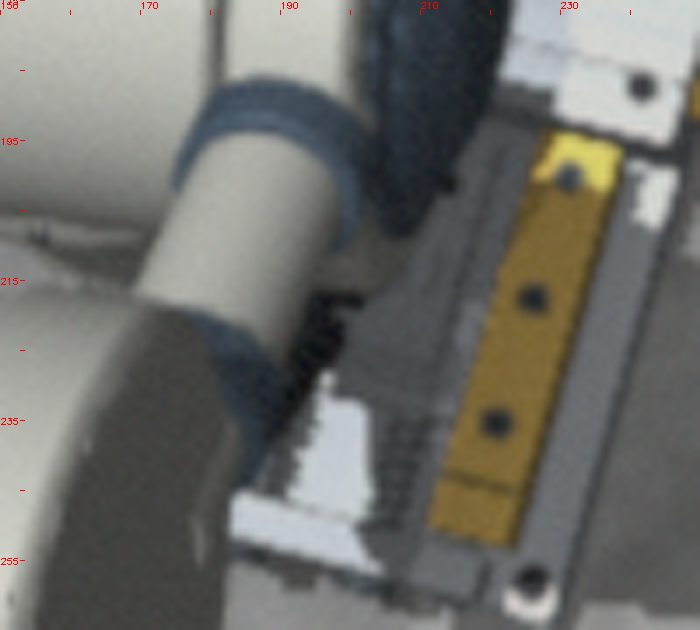

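Request:
{"fn": "apply_moves", "kwargs": {"moves": "0 -2 0 0;0 -3 0 0;0 -3 0 0;0 -3 0 0;0 -2 0 0;0 0 0 0;0 0 0 0"}}

```text
time_s: 12.25
position: [0.5403, -0.0056, 0.0918]
ee_rot: [3.14, -0.0, 1.335]
contact_force: [5.0, -0.7, 4.1]
finger_gap: 0.106
```

```bash
python3 - <<'E'
from h import *
to([.563,-.0111,.0918],76.5)
cv2.imwrite("pics/top6.png",imaging.snapshot("top")[:,:,::-1])
cv2.imwrite("pics/scene6.png",imaging.snapshot("scene")[:,:,::-1])
crop("s","pics/scene6.png",210,170,60,45,12,"pics/c13.png")
crop("s","pics/top6.png",180,210,50,50,12,"pics/c14.png")
crop("s","pics/top0.png",180,210,50,50,12,"pics/c15.png")
E
```

```text
t 12.25 pos [ 0.5403 -0.0056  0.0918] rpy [ 1.7991e+02 -1.0000e-02  7.6480e+01] F [ 4.99 -0.69  4.1 ] gap 0.106
tool mm [-7.000e-02  2.332e+01  2.000e-02] turn -0.02
```

View pics/c13.png

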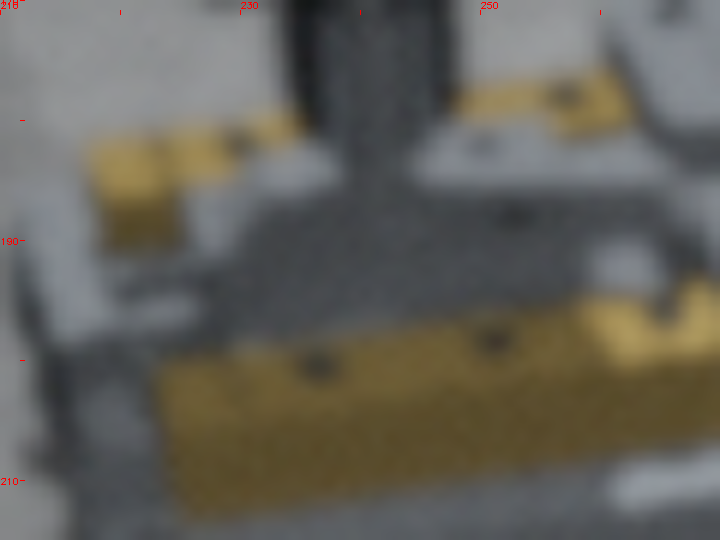

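View pics/c14.png

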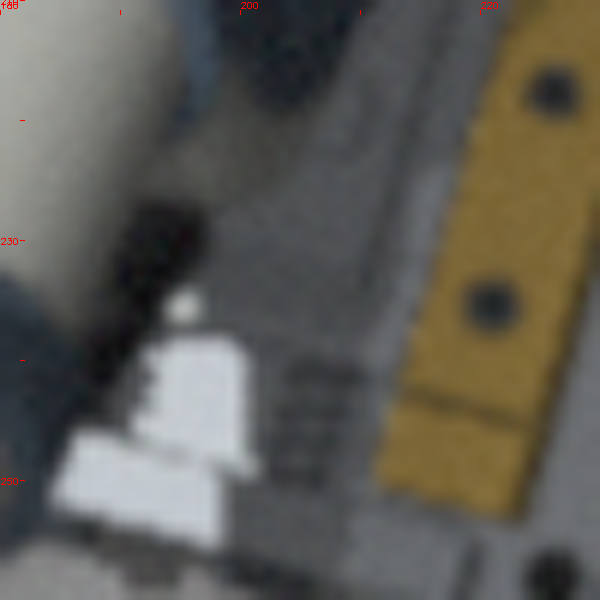

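View pics/c15.png

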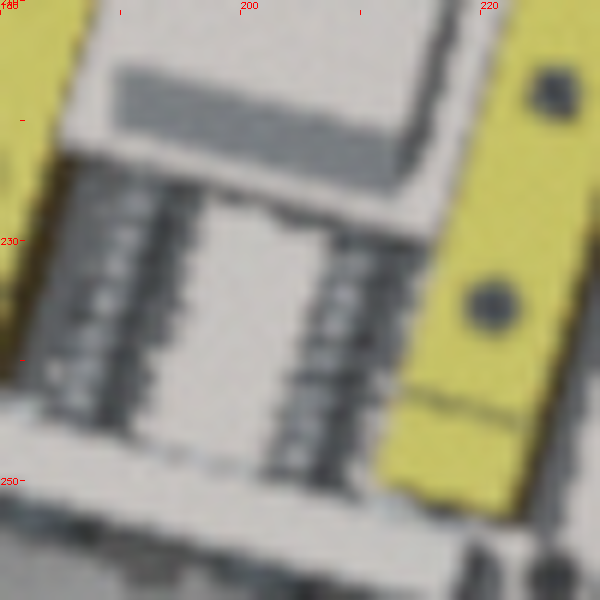

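```bash
python3 - <<'E'
from h import *
for s in("top6",):
    im=cv2.imread(f"pics/{s}.png")[228:258,190:230].astype(float)
    im=np.clip((im-40)*2.6,0,255).astype(np.uint8);cv2.imwrite("pics/tmp.png",im)
    im=cv2.resize(im,None,fx=18,fy=18,interpolation=cv2.INTER_CUBIC)
    for i in range(0,40,5):cv2.putText(im,str(190+i),(i*18+9,8),0,.35,(0,0,255),1)
    for i in range(0,30,5):cv2.putText(im,str(228+i),(0,i*18+9),0,.35,(0,0,255),1)
    cv2.imwrite("pics/c16.png",im)
E
```

View pics/c16.png

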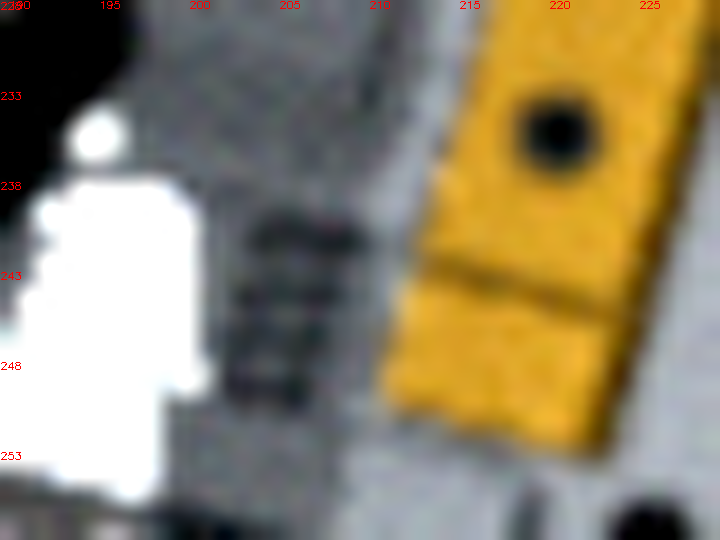

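```bash
cat >> h.py <<'E'
TH=np.radians(-13.5);AX=np.array([np.cos(TH),np.sin(TH)]);AY=np.array([-AX[1],AX[0]])
SL=np.array([.5629,-.0113]) # home slot; slide end home = 38 mm toward -x
def prof(n,src,yo,s,z=.049):
    # sample grey at points SL - AX*s + AY*yo on plane z
    P=np.array([[*(SL-AX*a+AY*yo),z] for a in s]);uv=proj(n,P).astype(np.float32)
    g=cv2.imread(src).astype(np.float32)
    return cv2.remap(g,uv[:,0].reshape(1,-1),uv[:,1].reshape(1,-1),cv2.INTER_CUBIC)[0]
E
python3 - <<'E'
from h import *
np.set_printoptions(precision=0,suppress=True,linewidth=220)
s=np.arange(.028,.076,.001)
print("s",(s*1000).astype(int))
for yo in(-.012,-.016,-.019,-.021):
    print(yo,"home",prof("top","pics/top0.png",yo,s).mean(1).astype(int)); print(yo,"now ",prof("top","pics/top6.png",yo,s).mean(1).astype(int))
for yo in(-.03,-.036,-.041,.03,.036):
    print("rail",yo,prof("top","pics/top0.png",yo,s,.0495).mean(1).astype(int))
for yo in(.012,.016,.019):
    print(yo,"home",prof("scene","pics/scene0.png",yo,s).mean(1).astype(int)); print(yo,"now ",prof("scene","pics/scene6.png",yo,s).mean(1).astype(int))
for yo in(.03,.034,.038,-.03,-.034,-.038):
    print("railS",yo,prof("scene","pics/scene0.png",yo,s,.0495).mean(1).astype(int))
E
```

```text
s [28 29 30 31 32 33 34 35 36 37 38 39 40 41 42 43 44 45 46 47 48 49 50 51 52 53 54 55 56 57 58 59 60 61 62 63 64 65 66 67 68 69 70 71 72 73 74 75]
-0.012 home [124 125 126 125 127 142 161 178 182 171 148 117 100 115 149 173 182 192 194 195 195 195 196 195 194 194 196 195 194 194 195 194 195 195 195 193 192 191 192 194 196 195 192 190 190 192 194 193]
-0.012 now  [ 76  75  77  79  79  80  80  81  81  81  81  82  83  81  79  79  80  78  76  75  75  74  71  71  73  74  73  74  75  78  80  79  73  71  73  75  77  80  82  83  83  83  84  86  89  94 101 107]
-0.016 home [124 123 123 125 129 138 156 171 178 170 146 118  98  99  99 103 117 134 145 148 143 137 135 141 138 133 125 123 127 136 134 129 129 138 146 150 140 126 128 141 147 147 140 130 128 138 139 136]
-0.016 now  [77 79 82 83 83 80 80 82 82 81 82 84 83 80 80 81 82 81 79 77 74 74 74 73 72 73 74 75 77 78 80 81 77 73 67 62 58 56 60 66 70 69 64 59 59 66 67 64]
-0.019 home [122 122 123 125 127 143 163 181 188 178 157 129 111  95  91  99 117 128 125 123 121 129 142 142 129 125 132 139 142 134 114 106 119 129 129 119 101  97 113 127 130
[... 3344 characters left out ...]
143 142 140 137 134 130 128 127 128 132 135 139 141 142 143 144 144 143 142 139]
railS -0.03 [137 140 141 143 145 147 147 147 144 140 134 126 118 111 106 105 106 108 111 113 114 114 114 114 113 113 110 108 106 104 104 104 106 109 112 114 117 118 119 118 115 112 109 106 106 108 110 113]
railS -0.034 [145 146 147 148 148 149 148 147 145 142 137 133 128 125 123 122 123 123 124 126 128 131 133 134 133 132 130 128 128 126 123 121 120 120 121 122 124 128 131 134 135 134 131 129 127 128 130 131]
railS -0.038 [145 146 146 146 147 147 147 146 145 143 140 137 135 130 127 123 120 119 119 121 126 130 134 138 139 140 141 141 141 141 138 135 132 130 128 128 128 130 133 135 138 141 142 142 140 139 139 138]
```

Request:
{"fn": "apply_moves", "kwargs": {"moves": "0 -1.3 0 0;0 -1 0 0;0 0 0 0;0 0 0 0"}}

```text
time_s: 12.85
position: [0.5382, -0.0051, 0.0918]
ee_rot: [3.14, -0.0, 1.335]
contact_force: [6.5, -0.9, 4.0]
finger_gap: 0.104
```

```bash
python3 - <<'E'
from h import *
np.set_printoptions(precision=0,suppress=True,linewidth=220)
s=np.arange(.028,.076,.0005)
T=[];S=[]
from bench import robot
F=[]
for k in range(4):
    t=imaging.snapshot("top");c=imaging.snapshot("scene");T.append(t);S.append(c);F.append(robot.sense()["contact_force"])
F=np.array(F);print(F.round(1),"along",(F[:,:2]@AX).round(2))
for n,a in(("top",T),("scene",S)): cv2.imwrite(f"pics/{n}7.png",np.mean(a,0)[:,:,::-1])
to([.563,-.0111,.0918],76.5)
def edge(p,lo,hi):
    q=cv2.GaussianBlur(p.reshape(1,-1),(0,0),1)[0];m=(s>=lo)&(s<=hi);q=q[m];ss=s[m];i=q.argmax();j=i+q[i:].argmin();h=(q[i]+q[j])/2
    k=i+np.argmax(q[i:]<h);return 1000*(ss[k-1]+(q[k-1]-h)/(q[k-1]-q[k])*.0005)
for yo in(-.016,-.018,-.020): print("top",yo,[round(edge(prof("top",f"pics/top{k}.png",yo,s).mean(1),a,b),2) for k,a,b in((0,.034,.043),(6,.055,.065),(7,.057,.0675))])
for yo in(.012,.016,.019): print("scene",yo,[round(edge(prof("scene",f"pics/scene{k}.png",yo,s).mean(1),a,b),2) for k,a,b in((0,.033,.046),(6,.055,.067),(7,.056,.070))])
for n,ys in(("top",(-.036,-.041)),("scene",(.034,.037))):
  for yo in ys:
    p=prof(n,f"pics/{n}7.png",yo,s,.0495).mean(1);m=(s>.059)&(s<.067);w=np.clip(p[m].max()-3-p[m],0,None);print("line",n,yo,1000*(w*s[m]).sum()/w.sum())
crop("s","pics/scene7.png",205,160,80,55,9,"pics/c17.png")
crop("s","pics/top7.png",185,220,45,40,14,"pics/c18.png")
E
```

```text
[[ 6. -1.  3.]
 [ 6. -0.  4.]
 [ 5. -2.  4.]
 [ 6. -1.  4.]] along [6. 6. 5. 6.]
t 13.25 pos [ 1. -0.  0.] rpy [180.  -0.  76.] F [ 6. -1.  4.] gap 0.103
tool mm [-0. 26.  0.] turn -0.02
top -0.016 [np.float64(38.31), np.float64(61.73), np.float64(63.04)]
top -0.018 [np.float64(38.86), np.float64(61.21), np.float64(62.78)]
top -0.02 [np.float64(38.52), np.float64(61.19), np.float64(62.49)]
scene 0.012 [np.float64(39.57), np.float64(62.28), np.float64(63.87)]
scene 0.016 [np.float64(39.79), np.float64(62.11), np.float64(64.17)]
scene 0.019 [np.float64(39.67), np.float64(62.0), np.float64(64.3)]
line top -0.036 63.12762311268279
line top -0.041 63.555110565288174
line scene 0.034 63.74633316164883
line scene 0.037 63.310330696518236[ WARN:0@22.911] global loadsave.cpp:1063 imwrite_ Unsupported depth image for selected encoder is fallbacked to CV_8U.
```

View pics/c17.png

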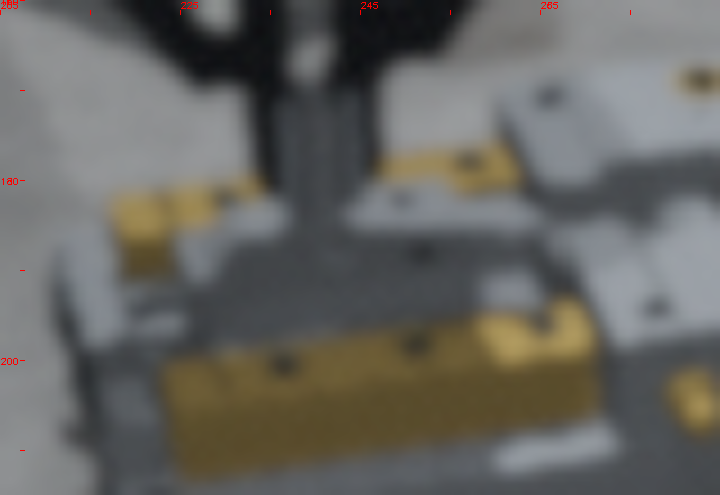

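View pics/c18.png

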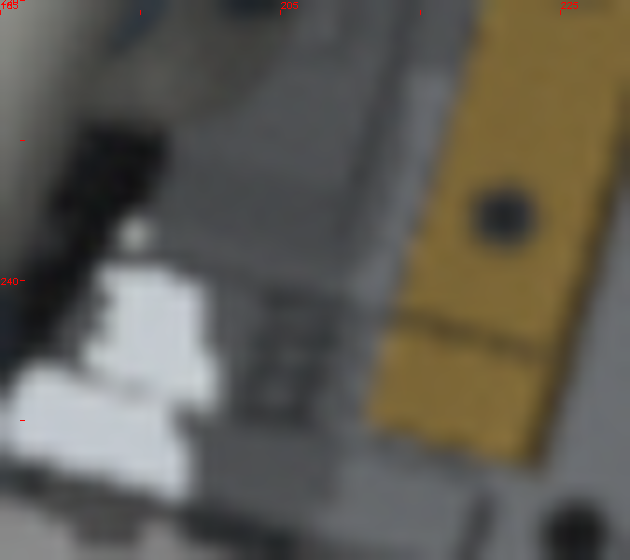

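Request:
{"fn": "apply_moves", "kwargs": {"moves": "0 -0.5 0 0;0 0 0 0;0 0 0 0;0 0 0 0"}}

```text
time_s: 13.75
position: [0.5378, -0.005, 0.0918]
ee_rot: [3.14, -0.0, 1.335]
contact_force: [6.4, -0.4, 3.8]
finger_gap: 0.107
```

```bash
python3 - <<'E'
from h import *
from bench import robot
s=np.arange(.028,.076,.0005)
T=[];S=[];F=[]
for k in range(4):
    T.append(imaging.snapshot("top"));S.append(imaging.snapshot("scene"));F.append(robot.sense()["contact_force"])
F=np.array(F);print(F.mean(0),"along",(F[:,:2]@AX).mean())
for n,a in(("top",T),("scene",S)): cv2.imwrite(f"pics/{n}8.png",np.rint(np.mean(a,0)).astype(np.uint8)[:,:,::-1])
to([.563,-.0111,.0918],76.5)
def edge(p,lo,hi):
    q=cv2.GaussianBlur(p.reshape(1,-1),(0,0),1)[0];m=(s>=lo)&(s<=hi);q=q[m];ss=s[m];i=q.argmax();j=i+q[i:].argmin();h=(q[i]+q[j])/2
    k=i+np.argmax(q[i:]<h);return 1000*(ss[k-1]+(q[k-1]-h)/(q[k-1]-q[k])*.0005)
for n,ys,w in(("top",(-.014,-.016,-.018,-.020),(.034,.043,.057,.0675)),("scene",(.012,.016,.019),(.033,.046,.056,.070))):
    d=[edge(prof(n,f"pics/{n}8.png",y,s).mean(1),w[2],w[3])-edge(prof(n,f"pics/{n}0.png",y,s).mean(1),w[0],w[1]) for y in ys]
    print(n,np.round(d,2),np.mean(d))
im=cv2.imread("pics/scene8.png");im=cv2.resize(im,None,fx=1.4,fy=1.4);cv2.imwrite("pics/c19.png",im)
E
```

```text
[ 6.67584954 -1.03485016  3.0338867 ] along 6.732976253172143
t 14.15 pos [ 0.5378 -0.005   0.0918] rpy [ 1.7989e+02 -1.0000e-02  7.6480e+01] F [ 6.46 -0.6   3.88] gap 0.106
tool mm [-0.08 25.92  0.03] turn -0.02
top [24.99 24.96 24.07 24.16] 24.54299517195252
scene [25.   24.9  24.98] 24.960138964524976
```

View pics/c19.png

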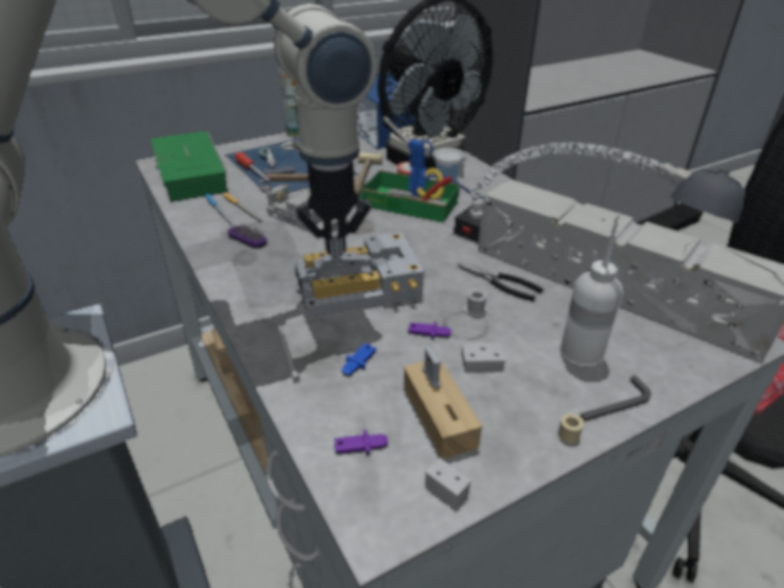

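Both views put the slide at about 24.5 to 25.0 mm. The wide blade is still in the block at (431,368) in the picture scaled up 1.4 times, and the parts lying around look untouched. I'm handing in.

```bash
python3 - <<'E'
from bench import robot
print(robot.close_job()); 
E
```

```text
the job is handed in; nothing more can be done
None
```

The narrow blade is in the slide's slot with its shoulder on the slide. It holds the slide at the scribed line, still gripped at 80 N. I handed the job in at about 14.2 s.

**Blade and seating:** I took the blade with the 22 mm wide grip, measured in the top picture. It went into the slot with no side contact. It seated at the expected height (tool at 91.8 mm), with a push of about 3–4 N still on the shoulder.

**Slide position:** the target is 25 mm, and the last checks agree to about 1 mm:

| Check | Slide pulled out |
|---|---|
| Scene view | 25.0 mm |
| Top view | 24.5 mm (readings 24.1–25.0) |
| Arm travel (25.9 mm less 0–1 mm of play) | about 25–26 mm |
| Pull force (6.7 N) | about 24 mm |

The pull force is the weakest of these checks, because its readings varied by about 0.5 N. Earlier in the pull it read lower than the springs should give.

**Everything else:** the wide blade is still in the block, and the parts lying around look unmoved in the last picture.

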